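# Load the fresh cell into the dispensary scale

## Task

Take the large fresh cell from the wooden stand and load it into the scale's open bay: seat its flat end against the spring with the button end still raised, then press the button end down until it is held under the two lips, fully home and level. Be gentle - the bay is thin plastic, so do not squeeze the spring solid or bear down hard - and leave the two small cells on their rests. Let go of everything at the end.

Things in the scene. Friction and masses are not known exactly. Their poses are not given: they have to be found in the camera images.
- cell_mid (a point): centre of the large fresh cell: a loose grey cylinder with steel ends, lying level, 21 mm in diameter, can 67 mm long, 70 g nominal (varies); a button 9 mm in diameter stands 3 mm out of one end, the other end is flat. Its x axis runs along the cell towards the button end, z is up as it lies on the stand. It lies on one of the three rests of the stand; which one varies.
- cell_button (a point): centre of the can's face at the button end (33.5 mm along x from cell_mid); axes as cell_mid
- small_a_mid (a point): centre of one small cell, grey, 14 mm in diameter, 48 mm long, on another rest of the stand: leave it there
- small_b_mid (a point): centre of the other small cell, likewise: leave it there
- stand: light wooden cell stand, fixed: a plate 130 x 210 x 6 mm with three rests 75 mm apart along its y axis; each rest is a block 36 mm long (x), 16 mm wide and 12 mm high with low ridges, so that the fingers pass on either side of a cell and a cell's underside is 18 mm above the counter. Origin: centre of the plate's underside.
- scale: white counter scale, fixed: deck 190 mm (x) by 325 mm (y, from +55 to -270), its top at z = 30 mm; round steel weighing pan (radius 78 mm, top at 64 mm) centred at y = -185 mm. Origin: under the centre of the open cell bay; the bay runs along x with the spring at its -x end and the clip at its +x end.
- bay_seat (a point): nominal middle of the loaded cell; axes as the scale's. The cradle (floor, lips, spring together) is clamped (adjustable) up to 4 mm off nominal along x and 9 mm in height, either way; this is not reported: feel for it. Its floor, nominally 10.5 mm below this point, is a block 66 mm long (x), 16 mm wide, 12 to 30 mm above the deck, with low guide ridges, open at both sides for fingers.
- lips (a point): nominal point midway between the lower, inner edges of the two steel lips, 31 mm along x, 10 mm up from bay_seat (shifted with the cradle). Each is on a post 6 to 12 mm beside the middle (the button goes in the gap), overhangs the posts' stop face by 2.5 mm and leans back 25 degrees from upright, ending 9 mm higher. Loaded, the can's shoulder is sprung against the stop face, its top under the lips.
- spring_nominal (a point): nominal centre of the spring plate's face at rest, 31 mm from bay_seat towards -x (shifted with the cradle), always 62 mm from the lips' edges; the can is 67 mm. So it goes in flat end first and low, tilted 20 to 30 degrees, button up; pressed down, the lips cam it against the spring. Plate 16 mm wide, its top 0.5 mm above this point; housing roof 16 mm above, from the face back.
- spring (a joint): travel of the spring plate in m: 0 at rest, growing as it is pushed back towards -x of the scale; it starts at 2.5 N and adds 0.6 N per mm; solid at 9 mm. A cell loaded right leaves it about 2.5 mm in; going past the lips it reaches about 5 to 6 mm. Until the lips hold it, the cell tends to rise again.
Mind the look-alikes: they are no part of the job. Leave any blue or green look-alike of the part that bears cell_mid alone.

How it is judged (in metres and radians):
On the way:
1. the flat end is seated against the spring (spring pushed in 1 mm or more) with the button end still raised (the cell tilted 0.1 rad or more) (value of joint spring above 0.001 m and distance between cell_mid and bay_seat below 0.04 m and z of cell_button in the frame of bay_seat above -0.006 m and angle between the x axis of cell_mid and the x axis of bay_seat, either way round above 0.1 rad and y of cell_mid in the frame of bay_seat between -0.006 and 0.006 m and x of cell_button in the frame of bay_seat above 0.015 m), for 0.1 s.
At the end, for the whole second after the job is handed in: The large cell rests in the cradle, button end under the lips, sprung against the stop: level and in line within 0.05 rad, spring left 1.3 to 4 mm in, centre within 6.5 mm along, 3.5 mm across and 11 mm in height of bay_seat (the cradle's own place varies) (x of cell_mid in the frame of bay_seat between -0.0065 and 0.0065 m and y of cell_mid in the frame of bay_seat between -0.0035 and 0.0035 m and z of cell_mid in the frame of bay_seat between -0.011 and 0.011 m and x of cell_button in the frame of bay_seat above 0.025 m and angle between the x axis of cell_mid and the x axis of bay_seat, either way round below 0.05 rad and value of joint spring between 0.0013 and 0.004 m and linear speed of cell below 0.02 m/s); the robot touches nothing.
It fails at once if the spring is squeezed solid (pushed in more than 8.6 mm) (value of joint spring above 0.0086 m).
It fails at once if the cell is forced against the bay with more than 30 N (contact force between cell and scale above 30 N).
It fails at once if the fingers bear on the scale with more than 20 N (contact force between the fingers and scale above 20 N).
It fails at once if a small cell is moved more than 15 mm (distance of any of small_a_mid, small_b_mid from where it was at the start of the episode above 0.015 m).
It also fails if it takes over 67 s, if anything falls off the work surface, if the arm or the gripper's body presses on something with over 40 N, if the wrist force passes 120 N, or if a joint passes its speed limit or range.

## Robot

A 6-joint arm with a two-finger parallel gripper is mounted at the origin on the work surface. World frame = base frame: x ahead of the robot, y to its left, z up, the work surface at z = 0. Lengths are in m, angles in degrees, forces in N, time in s.
With the tool pointing down it reaches from about 0.3 to 1 m from the base axis. Payload 5.1 kg.
Tool frame: the origin (TCP) lies on the centre line of the jaws, within the pads' length; the fingertips stand r.tips_ahead ahead of it and the grasp point (between the pads) lies 6 mm ahead of it (r.tips_ahead is the distance from the TCP to the fingertips, in m); y points along the fingers, x is the direction in which the jaws open and shut, and the axes are right-handed (so a half turn about y gives the same grasp; the last joint's range is limited). The gripper opens to 95 mm and grips with 3 to 60 N. Pads are 20 mm wide; open, the fingers measure 119 mm over their backs; the gripper's body (75 mm by 180 mm) begins 59 mm behind the grasp point.
Start: joints at [-73.717, 7.093, 94.555, -0, 78.352, -4.733], TCP at [0.233, -0.607, 0.24] pointing down, gripper open.
Joint ranges: [-149.61, 149.61], [-58.7, 133.49], [1.44, 155.28], [-77.14, 257.14], [18.33, 153.61], [-166.67, 166.67]. Speed limits (degrees/s): [147.25, 147.25, 180, 180, 180, 180].

## Interface

Orientations are given as a 3x3 rotation matrix whose columns are the frame's x, y, z axes.
In Python, from rig import r gives the robot as it stands. The module is installed in compiled form; this text tells all that it offers.
- The arm moves only by the tool arm_command, never from a script. Its arguments are lists of equal length, an entry for each row: "offset": the shift along the tool's x, y, z in mm, a list of three; "turn": the turn, a rotation vector about the tool's x, y, z in degrees, a list of three; "grip": the opening, from -1 (shut) to 1 (fully open). In form: {"offset": [[tx, ty, tz], ...], "turn": [[ax, ay, az], ...], "grip": [grip, ...]}. A call has 1 to 5 rows; each row shifts and turns the pose as measured when the row begins, along the tool's axes as they then stand; what a row does not reach is not made up. A row lasts 1/8 s, in which the tool goes at most 62.5 mm and 10.7 degrees, less where a joint would pass 70% of its speed; a pose out of reach is approached as far as the arm can. A call with a gripper value outside its range is refused whole. The fingers move at their own pace and stop on an object; the grip force is fixed at half the most. Time passes only in rows, so rows that do not move let the fingers close. It gives the time, the measured TCP pose, the force and the opening at its end, in the units of the state.
- r.sense(): the state, without advancing time (a new reading comes with each control period).
- r.read_camera(name): name is "scene" or "top"; returns the picture (420x560x3 uint8, blue, green, red); there is no depth.
- r.camera_info(name): a dict with "fx", "fy", "cx", "cy" (pixels), "rvec" (rotation vector, rad) and "tvec" (3), from world to camera coordinates, as OpenCV has them. Camera axes: x right, y down, z forward; pixel columns grow to the right and rows downward; lengths in m; the calibration is good to about 2 mm. A picture is of the moment at which its call begins. camera_info takes no time and is no camera call.
- r.finish_job(): hands the job in, once; it reports no verdict.
Trained networks look in the newest picture that a camera, given by its name, has taken for a name from the list of things; names that differ only in an ending like _2 or _b are one class to them, and where a whole thing is asked for, a point or a joint stands for the part that bears it (a point fixed in the world has none). Each returns a list of dicts, best first, with "score" (0 to 1); they miss things now and then, are a little off and sometimes report something else, mostly with a low value. They report only what shows in the picture. A call takes as long as a camera call. They do not tell look-alikes from the thing itself.
- r.spot_in(camera, thing): "position" ([x, y, z] in m, in world coordinates, good to about 4 mm: the middle of the surface that is visible of it).
- r.trace(camera, thing): "pixels" (420x560 bool, what is visible of it).
The state is a dict: "t": time; "joint_pos": joint angles; "qvel": joint speeds; "effort": joint torques, N m; "ee_pos": TCP position; "ee_rot": TCP orientation; "ft_force": force on the tool from outside, world axes, zero at the start; "torque": the same for the moment, N m; "gripper_width": finger opening in m.
Only numpy, scipy, OpenCV 4.12 (cv2) and the standard library are available. Lean on these libraries where they do the work, as an engineer would, in place of code of your own. Each camera call takes 0.05 s, during which the arm holds its last target.

## Working session

There is one attempt and no reset: what is moved stays moved. The work goes in short steps, Python scripts to look and compute and a tool call to move; the robot and the scene stay as the last step left them, time stands still between calls to the robot, and variables do not carry over. Pictures are saved under pics/ and viewed, and the job is handed in when it is done.

Besides the shell and the picture viewer there is one more tool, called after ">>>" as a command line: name --argument value ..., lists and objects as JSON in quotes. arm_command: Moves the arm, as the interface text tells. Its arguments: {"type":"object","properties":{"offset":{"type":"array"},"turn":{"type":"array"},"grip":{"type":"array"}},"required":["offset","turn","grip"]}

```bash
mkdir -p pics; python3 - <<'E'
from rig import r
import cv2,numpy as np
s=r.sense();print({k:np.round(v,4).tolist() for k,v in s.items()}, r.tips_ahead)
for c in("scene","top"):
    cv2.imwrite(f"pics/{c}0.png",r.read_camera(c))
    i=r.camera_info(c);print(c,i)
    for th in("cell_mid","small_a_mid","stand","scale","lips","bay_seat","spring_nominal","cell_button"):
        try:
            print(th,[(np.round(d["position"],4).tolist(),round(d["score"],2)) for d in r.spot_in(c,th)][:4])
        except Exception as e: print(th,e)
print(r.sense()["t"])
E
```

```text
{'t': 0.0, 'joint_pos': [-73.7174, 7.1336, 94.6322, -0.002, 78.3496, -4.734], 'qvel': [0.0455, -0.0448, -0.0811, 0.027, -0.0293, 0.0423], 'effort': [-0.0009, -41.7611, -35.9931, 0.0773, 0.0494, -0.0002], 'ee_pos': [0.2329, -0.6062, 0.2384], 'ee_rot': [[0.3586, -0.0006, 0.9335], [-0.9335, 0.0019, 0.3586], [-0.002, -1.0, 0.0001]], 'ft_force': [0.3445, -0.0884, 0.6178], 'torque': [-0.0156, -0.022, 0.0256], 'gripper_width': 0.0953} 0.025
scene {'fx': 519.988493514589, 'fy': 519.988493514589, 'cx': 278.7732184460221, 'cy': 212.37176495406945, 'rvec': array([ 1.6098038 ,  1.678584  , -0.89208634]), 'tvec': array([-0.04238515, -0.25137273,  1.36823836])}
cell_mid [([0.5473, 0.1399, 0.0356], 0.95), ([0.6701, 0.0347, 0.0191], 0.95), ([0.4171, -0.0108, 0.018], 0.63), ([0.5337, -0.0036, 0.0204], 0.55)]
small_a_mid [([0.5086, 0.2087, 0.0309], 0.45)]
stand [([0.5245, 0.2134, 0.0055], 0.67)]
scale [([0.5439, -0.2842, 0.0282], 0.7)]
lips [([0.5442, -0.2855, 0.03], 0.64)]
bay_seat [([0.5497, -0.2832, 0.0295], 0.89)]
spring_nominal [([0.5405, -0.2844, 0.0311], 0.75), ([0.5475, 0.1415, 0.0336], 0.47),
[... 363 characters left out ...]
07777972, 0.52631446, 0.81010752])}
cell_mid [([0.5369, 0.1414, 0.0388], 0.75), ([0.522, -0.0078, 0.0186], 0.64), ([0.6564, 0.0303, 0.0229], 0.64), ([0.6772, 0.1486, 0.0136], 0.63)]
small_a_mid [([0.5048, 0.2107, 0.0304], 0.58), ([0.5018, -0.2556, 0.0312], 0.38)]
stand [([0.5046, 0.2133, 0.006], 0.74)]
scale [([0.5049, -0.2537, 0.0275], 0.69), ([0.5053, 0.2119, 0.0328], 0.52)]
lips [([0.5018, -0.2548, 0.0241], 0.94), ([0.5368, 0.1387, 0.0355], 0.62)]
bay_seat [([0.504, -0.2555, 0.0292], 0.89)]
spring_nominal [([0.4977, -0.2541, 0.029], 0.9)]
cell_button [([0.518, -0.0073, 0.0185], 0.92), ([0.5341, 0.1424, 0.0373], 0.87), ([0.6557, 0.0287, 0.0207], 0.87), ([0.405, -0.0151, 0.0207], 0.81)]
0.9
```

View pictures.

View pics/scene0.png

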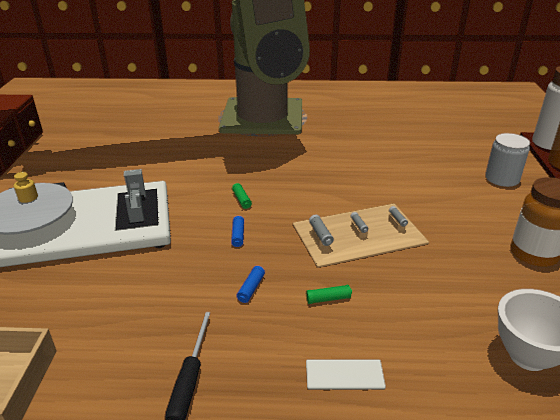

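View pics/top0.png

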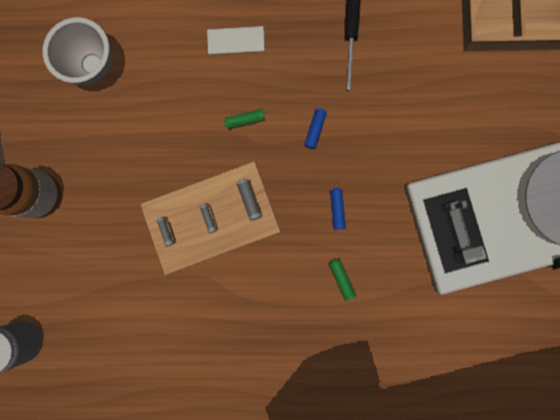

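```bash
python3 - <<'E'
import cv2,numpy as np
t=cv2.imread("pics/top0.png");s=cv2.imread("pics/scene0.png")
def z(im,x0,y0,x1,y1,k): return cv2.resize(im[y0:y1,x0:x1],None,fx=k,fy=k,interpolation=cv2.INTER_CUBIC)
a=np.hstack([z(t,410,175,500,285,4),z(t,200,165,290,275,4)])
b=np.hstack([z(s,100,155,180,245,5),z(s,300,195,380,285,5)])
cv2.imwrite("pics/zt.png",a);cv2.imwrite("pics/zs.png",b);
E
```

```text
(no output)
```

View pics/zt.png

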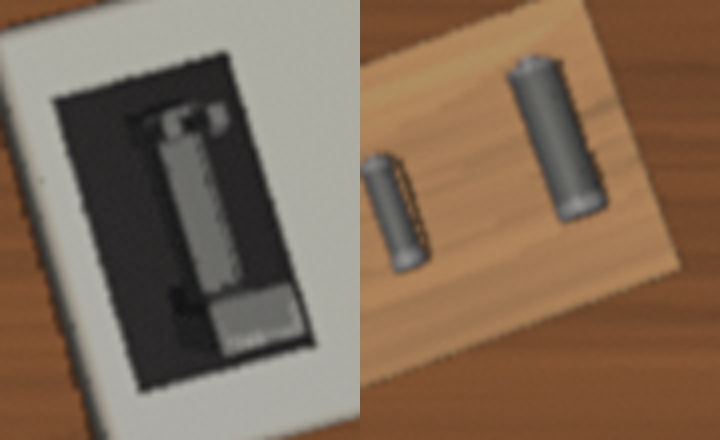

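View pics/zs.png

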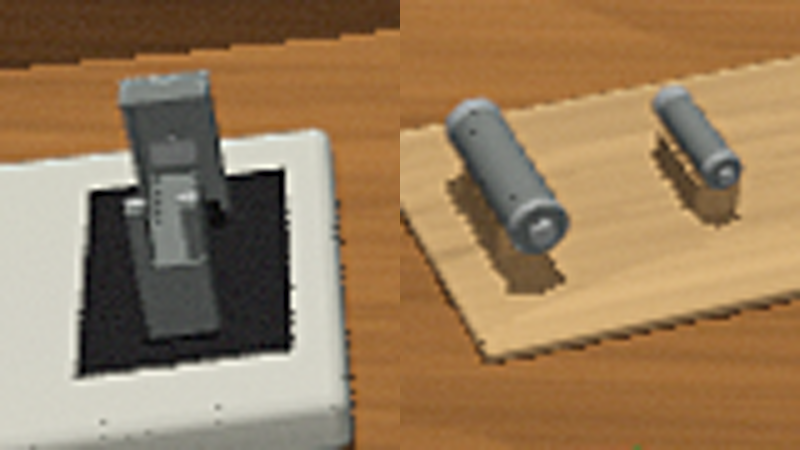

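```bash
cat > h.py <<'E'
from rig import r
import cv2,numpy as np
def cam(c):
    i=r.camera_info(c);R=cv2.Rodrigues(np.array(i["rvec"]))[0];K=np.array([[i["fx"],0,i["cx"]],[0,i["fy"],i["cy"]],[0,0,1]])
    return K,R,np.array(i["tvec"]).reshape(3)
def proj(c,P):
    K,R,t=cam(c);q=(K@(R@np.atleast_2d(P).T+t[:,None])).T;return q[:,:2]/q[:,2:]
def ray(c,px):
    K,R,t=cam(c);px=np.atleast_2d(px).astype(float)
    d=(R.T@np.linalg.inv(K)@np.c_[px,np.ones(len(px))].T).T;return -R.T@t,d
def onz(c,px,z):
    C,d=ray(c,px);return C+d*((z-C[2])/d[:,2])[:,None]
E
python3 - <<'E'
from h import *
for c in("top","scene"):
    r.read_camera(c)
    print(c,"centre",-cam(c)[1].T@cam(c)[2])
    for th in("cell_mid","stand","scale"):
        for k,d in enumerate(r.trace(c,th)[:4]):
            m=d["pixels"];ys,xs=np.nonzero(m)
            print(c,th,round(d["score"],2),m.sum(),xs.min(),xs.max(),ys.min(),ys.max())
            np.save(f"m_{c}_{th}_{k}.npy",m)
E
```

```text
top centre [0.45810458 0.05043757 0.85260016]
top cell_mid 0.88 493 224 264 109 129
top cell_mid 0.79 455 305 325 110 149
top cell_mid 0.79 516 329 355 260 300
top cell_mid 0.7 491 330 344 189 229
top stand 0.87 8282 141 279 163 274
top scale 0.79 16995 406 559 143 295
scene centre [1.26720219 0.10467227 0.56595343]
scene cell_mid 0.76 589 307 351 285 303
scene cell_mid 0.71 341 310 332 216 245
scene cell_mid 0.67 554 236 264 266 303
scene cell_mid 0.6 331 231 243 216 246
scene stand 0.57 4267 294 426 206 266
scene scale 0.62 11759 0 169 169 266
```

```bash
cat >> h.py <<'E'
def cylmask(c,mid,ax,L=0.067,rad=0.0105,button=True):
    ax=np.array(ax,float);ax/=np.linalg.norm(ax);u=np.cross(ax,[0,0,1]);u/=np.linalg.norm(u);v=np.cross(u,ax)
    a=np.linspace(0,2*np.pi,48);ring=np.outer(np.cos(a),u)+np.outer(np.sin(a),v)
    P=np.r_[mid+ax*L/2+ring*rad,mid-ax*L/2+ring*rad]
    S=8
    m=np.zeros((420*1,560*1),np.float32)
    def fill(P,m):
        big=np.zeros((420*S,560*S),np.uint8)
        h=cv2.convexHull(((proj(c,P)+.5)*S).astype(np.int32));cv2.fillConvexPoly(big,h,255)
        return np.maximum(m,cv2.resize(big,(560,420),interpolation=cv2.INTER_AREA)/255.)
    m=fill(P,m)
    if button: m=fill(np.r_[mid+ax*(L/2+.003)+ring*.0045,mid+ax*L/2+ring*.0045],m)
    return m
E
python3 - <<'E'
from h import *
from scipy.optimize import minimize
for c in("top","scene"):
    m=np.load(f"m_{c}_stand_0.npy").astype(np.uint8)
    cnt=max(cv2.findContours(m,0,1)[0],key=cv2.contourArea)[:,0,:]
    P=onz(c,cnt+0.0,0.006)
    (cx,cy),(w,h),a=cv2.minAreaRect((P[:,:2]*1000).astype(np.float32));print(c,"stand",cx,cy,w,h,a)
im={"top":cv2.imread("pics/top0.png"),"scene":cv2.imread("pics/scene0.png")}
box={"top":(234,175,268,224),"scene":(306,210,340,250)}
for c in im:
    x0,y0,x1,y1=box[c];hsv=cv2.cvtColor(im[c],cv2.COLOR_BGR2HSV)
    g=((hsv[...,1]<70)).astype(np.float32);g2=np.zeros_like(g);g2[y0:y1,x0:x1]=g[y0:y1,x0:x1]
    cv2.imwrite(f"pics/seg_{c}.png",cv2.resize(np.hstack([im[c][y0:y1,x0:x1],cv2.cvtColor((g2[y0:y1,x0:x1]*255).astype(np.uint8),8)]),None,fx=8,fy=8,interpolation=0))
    def f(p):
        mm=cylmask(c,np.array([p[0],p[1],.0285]),[np.cos(p[2]),np.sin(p[2]),0]);return ((mm-g2)**2).sum()
    res=minimize(f,[.54,.141,.35],method="Nelder-Mead",options=dict(initial_simplex=[[.54,.141,.35],[.55,.141,.35],[.54,.147,.35],[.54,.141,.45]],xatol=1e-4,fatol=.05))
    print(c,"cell",res.x[:2],np.degrees(res.x[2]),res.fun,g2.sum())
E
```

```text
top stand 508.23974609375 211.49667358398438 131.9165802001953 210.9420623779297 19.947948455810547
scene stand 510.45965576171875 209.89483642578125 134.8633575439453 209.6199493408203 20.014480590820312
top cell [0.53685996 0.14144661] 19.684236647677313 30.757723952326025 490.0
scene cell [0.53371532 0.13997841] 19.055090738833794 12.635263360246057 383.0
```

```bash
python3 - <<'E'
import cv2,numpy as np
a=cv2.imread("pics/seg_top.png");b=cv2.imread("pics/seg_scene.png")
h=max(a.shape[0],b.shape[0]);w=a.shape[1]+b.shape[1];o=np.zeros((h,w,3),np.uint8);o[:a.shape[0],:a.shape[1]]=a;o[:b.shape[0],a.shape[1]:]=b
print(o.shape);cv2.imwrite("pics/seg.png",cv2.resize(o,(800,int(h*800/w))))
E
```

```text
(392, 1088, 3)
```

View pics/seg.png

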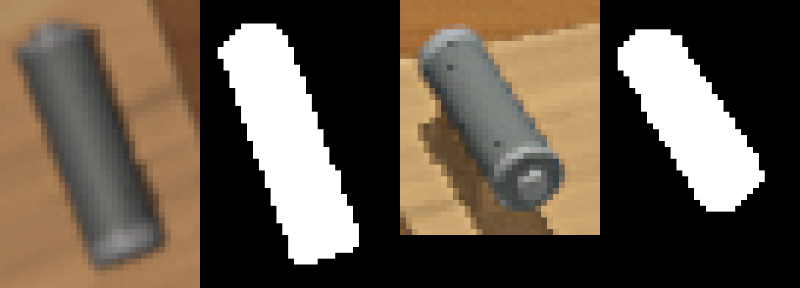

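```bash
python3 - <<'E'
from h import *
t=cv2.imread("pics/top0.png");g=cv2.cvtColor(t,cv2.COLOR_BGR2HSV)
w=((g[...,1]<60)&(g[...,2]>110)).astype(np.uint8);w[:,:395]=0;w[300:]=0
w=cv2.morphologyEx(w,cv2.MORPH_OPEN,np.ones((3,3)))
cnt=max(cv2.findContours(w,0,1)[0],key=cv2.contourArea)
z=cv2.resize(t[135:300,395:560],None,fx=3.6,fy=3.6,interpolation=cv2.INTER_CUBIC)
cv2.polylines(z,[((cnt-[395,135]+.5)*3.6).astype(np.int32)],True,(0,0,255),1);cv2.imwrite("pics/deck.png",z)
P=onz("top",cnt[:,0,:]*1.0,.03)[:,:2]*1000
u=np.array([np.cos(np.radians(17)),np.sin(np.radians(17))])
def line(sel): 
    vx,vy,x,y=cv2.fitLine(P[sel].astype(np.float32),cv2.DIST_HUBER,0,.01,.01)[:,0];return np.degrees(np.arctan2(vy,vx)),x,y,sel.sum()
px=cnt[:,0,:]
# left edge, top edge, bottom edge by px ranges
L=(px[:,1]>195)&(px[:,1]<280)&(px[:,0]<445)&((px[:,0]-408)<(px[:,1]-186)*0.30+5)
T=(px[:,0]>420)&(px[:,0]<555)&(px[:,1]<186-(px[:,0]-408)*.2+0)
B=(px[:,0]>450)&(px[:,0]<540)&(px[:,1]>270)
for s in(L,T,B): print(line(s))
m=np.load("m_top_scale_0.npy").astype(np.uint8);c2=max(cv2.findContours(m,0,1)[0],key=cv2.contourArea)
# black recess
b=(g[...,2]<60).astype(np.uint8);b[:,:415]=0;b[:,500:]=0;b[:180]=0;b[280:]=0
print(b.sum());cv2.imwrite("pics/rec.png",b*255)
E
```

```text
(np.float32(14.8589), np.float32(471.51038), np.float32(-143.30186), np.int64(84))
(np.float32(-75.56584), np.float32(594.5784), np.float32(-254.10301), np.int64(163))
(np.float32(-75.18434), np.float32(400.57538), np.float32(-246.743), np.int64(77))
2507
```

View pics/deck.png

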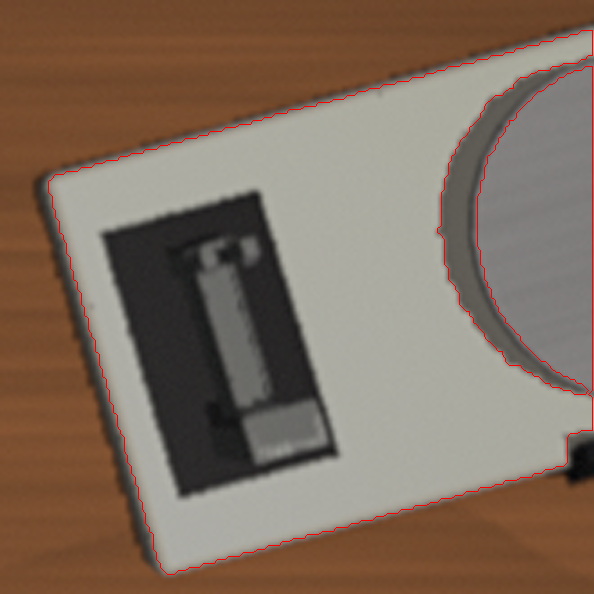

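```bash
python3 - <<'E'
from h import *
t=cv2.imread("pics/top0.png");s=cv2.imread("pics/scene0.png")
print("recess centre",onz("top",[456.1,230.5],.03))
z=lambda im,x,y,w,h,k:cv2.resize(im[y:y+h,x:x+w],None,fx=k,fy=k,interpolation=cv2.INTER_CUBIC)
cv2.imwrite("pics/z1.png",np.hstack([z(t,440,195,50,70,8),z(s,115,162,50,70,8)]))
E
```

```text
recess centre [[ 0.48241175 -0.19729598  0.03      ]]
```

View pics/z1.png

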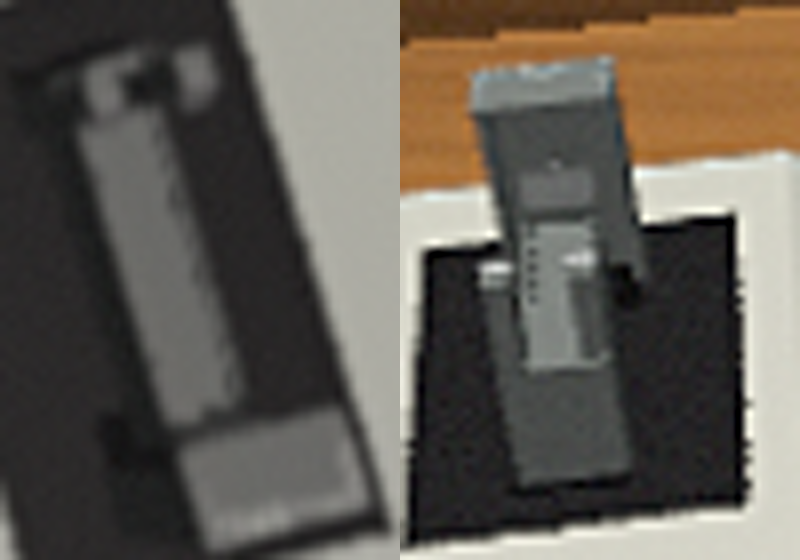

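```bash
cat >> h.py <<'E'
from scipy.optimize import least_squares
def tri(pt,ps):
    f=lambda P:np.r_[proj("top",P)[0]-pt,proj("scene",P)[0]-ps]
    q=least_squares(f,[.48,-.19,.07]);return q.x,q.fun
YAW=np.radians(14.8)
U=np.array([np.cos(YAW),np.sin(YAW),0]);N=np.array([-np.sin(YAW),np.cos(YAW),0])
E
python3 - <<'E'
from h import *
T=lambda x,y:np.array([(x+.5)/8-.5+440,(y+.5)/8-.5+195]);S=lambda x,y:np.array([(x-400+.5)/8-.5+115,(y+.5)/8-.5+162])
O=np.array([.4826,-.196,.0])
for n,a,b in[("roof+y",T(180,450),S(618,95)),("roof-y",T(335,405),S(475,110)),("roofback+y",T(210,555),S(612,62)),("roofback-y",T(370,500),S(473,72)),("lip-y",T(195,70),S(495,272)),("lip+y",T(105,85),S(580,258)),("floorend-y",T(160,105),S(530,368)),("floorend+y",T(80,125),S(605,360))]:
    P,e=tri(a,b);d=P-O;print(n,P.round(4),"scale xyz mm",(np.array([d@U,d@N,d[2]])*1000).round(1),e.round(1))
E
```

```text
roof+y [ 0.45   -0.1885  0.0859] scale xyz mm [-29.6  15.6  85.9] [ 0.1 -0.   0.1  0. ]
roof-y [ 0.4585 -0.2184  0.086 ] scale xyz mm [-29.  -15.4  86. ] [ 0.5 -0.1  0.6  0.1]
roofback+y [ 0.4303 -0.1948  0.0831] scale xyz mm [-50.3  14.5  83.1] [ 0.4 -0.1  0.5  0.1]
roofback-y [ 0.4405 -0.2243  0.0857] scale xyz mm [-47.9 -16.6  85.7] [ 0.4 -0.1  0.5  0.1]
lip-y [ 0.5225 -0.1954  0.0835] scale xyz mm [38.7 -9.6 83.5] [ 0.6 -0.1  0.7  0.1]
lip+y [ 0.5195 -0.1775  0.0856] scale xyz mm [40.4  8.5 85.6] [ 0.5 -0.1  0.6  0.1]
floorend-y [ 0.5176 -0.1957  0.0556] scale xyz mm [33.9 -8.7 55.6] [-0.3  0.1 -0.3 -0.1]
floorend+y [ 0.5138 -0.18    0.0555] scale xyz mm [34.2  7.5 55.5] [-0.3  0.1 -0.3 -0.1]
```

```bash
cat >> h.py <<'E'
from scipy.spatial.transform import Rotation as Ro
def toolR(yaw,tilt):
    """tool for cell axis at yaw (deg), button raised by tilt (deg)"""
    z=Ro.from_euler("z",yaw,degrees=True)*Ro.from_euler("y",-tilt,degrees=True)
    B=np.array([[0,0,1],[-1,0,0],[0,-1,0]],float) # cols x=-Y, y=-Z, z=X
    return z.as_matrix()@B
def go(pos,R=None):
    s=r.sense();R0=np.array(s["ee_rot"]);p=np.array(s["ee_pos"])
    off=R0.T@(np.array(pos)-p)*1000
    tv=np.zeros(3) if R is None else Ro.from_matrix(R0.T@R).as_rotvec(degrees=True)
    print("t",round(s["t"],2),"pos",(p*1000).round(1),"off",off.round(1),"turn",tv.round(2),"F",np.round(s["ft_force"],1),"w",round(s["gripper_width"]*1000,1))
E
python3 - <<'E'
from h import *
go([.5355,.141,.15],toolR(19.7,0))
E
```

```text
t 1.3 pos [ 233.1 -606.8  239.6] off [-589.6   89.7  550.5] turn [ 0.    1.31 -0.  ] F [-1.4  0.7 -0.3] w 95.0
```

>>> arm_command --offset '[[-40,0,37],[-40,0,37],[-40,0,37],[-40,0,37],[-40,0,37]]' --turn '[[0,1.3,0],[0,0,0],[0,0,0],[0,0,0],[0,0,0]]' --grip '[1,1,1,1,1]'

```text
t: 1.92
ee_pos: [0.3404, -0.352, 0.2393]
ee_rot: [[0.33, 0.001, 0.944], [-0.944, -0.001, 0.33], [0.001, -1.0, 0.001]]
ft_force: [0.4, 0.1, -0.4]
gripper_width: 0.0954
```

>>> arm_command --offset '[[-40,0,37],[-40,0,37],[-40,0,37],[-40,0,37],[-40,0,37]]' --turn '[[0,0,0],[0,0,0],[0,0,0],[0,0,0],[0,0,0]]' --grip '[1,1,1,1,1]'

```text
t: 2.55
ee_pos: [0.4514, -0.0938, 0.2411]
ee_rot: [[0.328, 0.007, 0.944], [-0.944, -0.003, 0.329], [0.005, -1.0, 0.005]]
ft_force: [0.3, -1.0, -0.6]
gripper_width: 0.0953
```

```bash
python3 - <<'E'
from h import *
go([.5355,.141,.12],toolR(19.7,0))
E
```

```text
t 2.55 pos [451.4 -93.8 241.1] off [-194.8  120.9  155.9] turn [-0.3  -0.52  0.3 ] F [ 0.3 -1.  -0.6] w 95.3
```

>>> arm_command --offset '[[-40,20,32],[-40,25,32],[-40,25,32],[-40,25,32],[-30,20,24]]' --turn '[[0,0,0],[0,0,0],[0,0,0],[0,0,0],[0,0,0]]' --grip '[0.3,0.3,0.3,0.3,0.3]'

```text
t: 3.18
ee_pos: [0.5382, 0.1442, 0.1277]
ee_rot: [[0.331, 0.018, 0.944], [-0.944, -0.005, 0.331], [0.011, -1.0, 0.016]]
ft_force: [-0.1, -0.2, 0.8]
gripper_width: 0.0618
```

```bash
python3 - <<'E'
from h import *
go([.5355,.141,.08],toolR(19.7,0))
E
```

```text
t 3.17 pos [538.2 144.2 127.7] off [ 1.6 47.7 -4.4] turn [-0.89 -0.37  0.61] F [-0.1 -0.2  0.8] w 61.8
```

>>> arm_command --offset '[[1.6,24,-4.4],[0,24,0],[0,0,0]]' --turn '[[-0.9,-0.4,0.6],[0,0,0],[0,0,0]]' --grip '[0.3,0.3,0.3]'

```text
t: 3.55
ee_pos: [0.5334, 0.1421, 0.0757]
ee_rot: [[0.342, -0.006, 0.94], [-0.94, -0.001, 0.342], [-0.001, -1.0, -0.006]]
ft_force: [0.3, -0.2, 1.0]
gripper_width: 0.0618
```

```bash
python3 - <<'E'
from h import *
go([.5355,.141,.0365],toolR(19.7,0))
t=r.read_camera("top");s=r.read_camera("scene")
z=lambda im,x,y,w,h,k:cv2.resize(im[y:y+h,x:x+w],None,fx=k,fy=k,interpolation=cv2.INTER_CUBIC)
cv2.imwrite("pics/g1.png",np.hstack([z(t,190,140,130,140,3),z(s,270,150,130,140,3)]))
E
```

```text
t 3.55 pos [533.4 142.1  75.7] off [ 1.8 39.2  1.8] turn [ 0.32  0.29 -0.05] F [ 0.3 -0.2  1. ] w 61.8
```

View pics/g1.png

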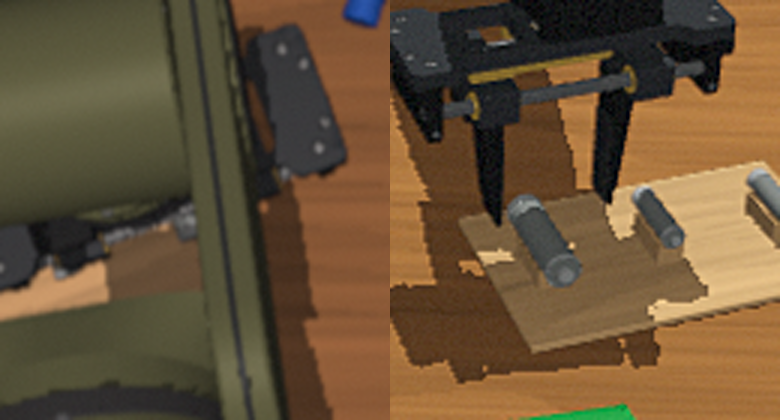

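>>> arm_command --offset '[[1.8,20,1.8],[0,18.5,0],[0,0,0]]' --turn '[[0.3,0.3,0],[0,0,0],[0,0,0]]' --grip '[0.3,0.3,0.3]'

```text
t: 4.03
ee_pos: [0.5408, 0.1402, 0.0432]
ee_rot: [[0.334, 0.012, 0.942], [-0.942, 0.003, 0.334], [0.001, -1.0, 0.012]]
ft_force: [0.5, -0.9, -0.5]
gripper_width: 0.0613
```

```bash
python3 - <<'E'
from h import *
go([.5355,.141,.0365],toolR(19.7,0))
s=r.read_camera("scene")
z=lambda im,x,y,w,h,k:cv2.resize(im[y:y+h,x:x+w],None,fx=k,fy=k,interpolation=cv2.INTER_CUBIC)
cv2.imwrite("pics/g2.png",z(s,270,170,130,100,5))
E
```

```text
t 4.03 pos [540.8 140.2  43.2] off [-2.5  6.6 -4.9] turn [-0.69 -0.16  0.09] F [ 0.5 -0.9 -0.5] w 61.3
```

View pics/g2.png

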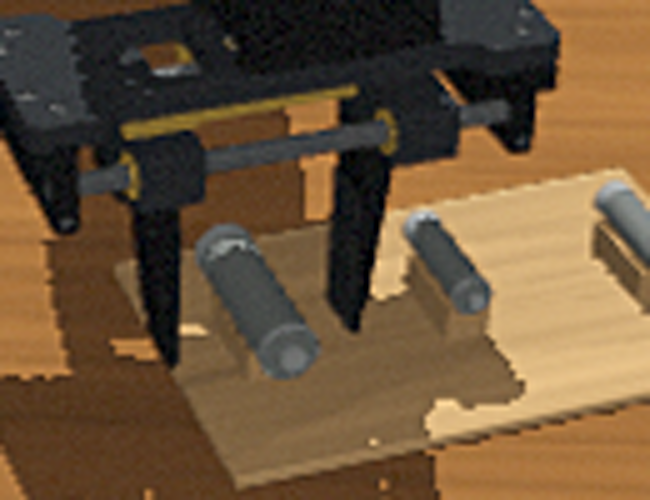

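>>> arm_command --offset '[[-2.5,5.6,-4.5],[0,0,0]]' --turn '[[-0.7,-0.2,0],[0,0,0]]' --grip '[0.3,0.3]'

```text
t: 4.32
ee_pos: [0.5373, 0.1415, 0.0397]
ee_rot: [[0.338, 0.004, 0.941], [-0.941, -0.001, 0.338], [0.002, -1.0, 0.003]]
ft_force: [-0.5, 0.3, -0.0]
gripper_width: 0.0622
```

```bash
python3 - <<'E'
from h import *
go([.5355,.141,.0365],toolR(19.7,0))
r.read_camera("scene");go([.5355,.141,.0365],toolR(19.7,0))
E
```

```text
t 4.33 pos [537.3 141.5  39.7] off [-0.2  3.2 -1.9] turn [-0.18  0.06  0.13] F [-0.5  0.3 -0. ] w 62.2
t 4.38 pos [537.8 141.5  40.2] off [-0.3  3.7 -2.4] turn [-0.25  0.05  0.14] F [0.1 0.1 0.2] w 61.7
```

>>> arm_command --offset '[[-0.3,4,-2.5],[0,1,0]]' --turn '[[-0.2,0,0.1],[0,0,0]]' --grip '[0.3,0.3]'

```text
t: 4.62
ee_pos: [0.5356, 0.1411, 0.0355]
ee_rot: [[0.338, 0.002, 0.941], [-0.941, -0.0, 0.338], [0.001, -1.0, 0.002]]
ft_force: [-1.0, -0.8, -1.2]
gripper_width: 0.0619
```

```bash
python3 - <<'E'
from h import *
go([.5355,.141,.0365],toolR(19.7,0))
E
```

```text
t 4.62 pos [535.6 141.1  35.5] off [ 0.1 -1.  -0.2] turn [-0.1   0.07  0.05] F [-1.  -0.8 -1.2] w 61.9
```

Close.

>>> arm_command --offset '[[0,0,0],[0,0,0],[0,0,0],[0,0,0],[0,0,0]]' --turn '[[0,0,0],[0,0,0],[0,0,0],[0,0,0],[0,0,0]]' --grip '[-1,-1,-1,-1,-1]'

```text
t: 5.25
ee_pos: [0.5358, 0.1409, 0.0356]
ee_rot: [[0.338, 0.002, 0.941], [-0.941, -0.001, 0.338], [0.001, -1.0, 0.002]]
ft_force: [0.5, -1.4, 0.3]
gripper_width: 0.0198
```

```bash
python3 - <<'E'
from h import *
go([.5355,.141,.0365],toolR(19.7,0))
E
```

```text
t 5.25 pos [535.8 140.9  35.6] off [-0.2 -0.9 -0.3] turn [-0.11  0.07  0.07] F [ 0.5 -1.4  0.3] w 19.8
```

>>> arm_command --offset '[[0,-30,0],[0,-50,0],[0,-50,0],[20,-20,0],[40,0,-10]]' --turn '[[0,0,0],[0,0,0],[0,0,0],[0,0,0],[0,0,0]]' --grip '[-1,-1,-1,-1,-1]'

```text
t: 5.88
ee_pos: [0.5452, 0.0817, 0.1888]
ee_rot: [[0.342, -0.001, 0.94], [-0.94, -0.001, 0.342], [0.001, -1.0, -0.002]]
ft_force: [0.5, 0.5, 0.0]
gripper_width: 0.0206
```

```bash
python3 - <<'E'
from h import *
s=r.read_camera("scene");t=r.read_camera("top")
cv2.imwrite("pics/l1.png",s);cv2.imwrite("pics/l1t.png",t);go([.484,-.196,.18],toolR(14.8,25))
E
```

```text
t 5.97 pos [544.6  78.9 187. ] off [ 238.4    8.  -149.6] turn [25.25  4.83 -1.  ] F [ 0.1  1.4 -1.1] w 20.6
```

View pics/l1.png

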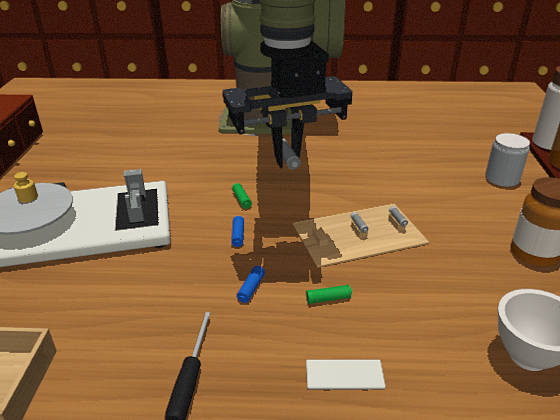

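>>> arm_command --offset '[[48,0,-30],[48,0,-30],[48,0,-30],[48,0,-30],[30,0,-20]]' --turn '[[0,1,0],[0,1,0],[0,1,0],[0,1,0],[0,0.8,0]]' --grip '[-1,-1,-1,-1,-1]'

```text
t: 6.6
ee_pos: [0.4774, -0.1776, 0.1854]
ee_rot: [[0.26, -0.006, 0.966], [-0.966, 0.001, 0.26], [-0.002, -1.0, -0.006]]
ft_force: [1.0, -0.2, -1.0]
gripper_width: 0.0203
```

>>> arm_command --offset '[[0,0,0],[0,0,0],[0,0,0]]' --turn '[[8,0,0],[9,0,0],[8,0,0]]' --grip '[-1,-1,-1]'

```text
t: 6.98
ee_pos: [0.4781, -0.1784, 0.1847]
ee_rot: [[0.257, 0.413, 0.873], [-0.966, 0.113, 0.231], [-0.003, -0.904, 0.428]]
ft_force: [0.3, 0.3, -0.6]
gripper_width: 0.0205
```

```bash
python3 - <<'E'
from h import *
s=r.read_camera("scene");t=r.read_camera("top")
go([.484,-.196,.18],toolR(14.8,25))
z=lambda im,x,y,w,h,k:cv2.resize(im[y:y+h,x:x+w],None,fx=k,fy=k,interpolation=cv2.INTER_CUBIC)
cv2.imwrite("pics/b1.png",np.hstack([z(t,400,150,120,160,3),z(s,90,80,120,160,3)]))
E
```

```text
t 7.08 pos [ 475.8 -178.2  182.5] off [19.3  3.6  2.1] turn [ 0.02 -0.16 -0.32] F [-0.9  0.2 -1.4] w 20.6
```

View pics/b1.png

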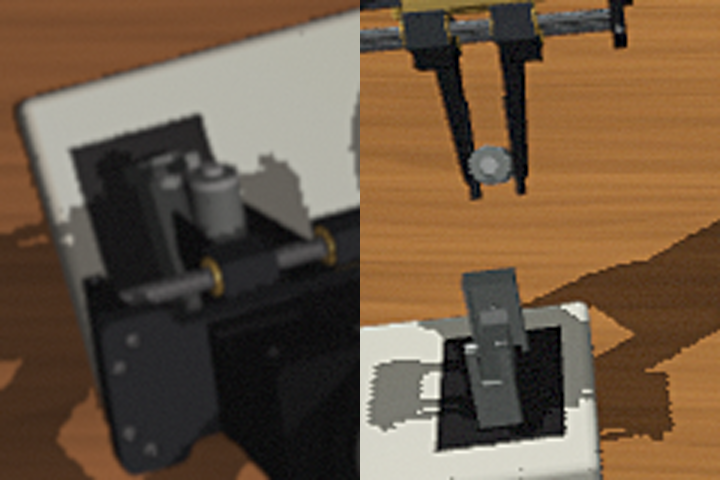

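```bash
cat >> h.py <<'E'
C0=np.array([.4841,-.1956,.066]);AH=.0071;AZ=0.0
def cellnow(s=None):
    s=s or r.sense();R0=np.array(s["ee_rot"]);p=np.array(s["ee_pos"]);c=p+AH*R0[:,1]+AZ*R0[:,2]
    ax=R0[:,2];d=c-C0
    cc=np.array([d@U,d@N,d[2]])*1000;th=np.degrees(np.arcsin(ax[2]));yaw=np.degrees(np.arctan2(ax[1],ax[0]))
    s_,c_=np.sin(np.radians(th)),np.cos(np.radians(th))
    return cc,th,yaw,np.array([cc[0]-33.5*c_+10.5*s_,cc[2]-33.5*s_-10.5*c_])
def goc(cx,cz,th,cy=0,quiet=False):
    R=toolR(np.degrees(YAW),th);c=C0+U*cx/1000+N*cy/1000+np.array([0,0,cz/1000])
    go(c-AH*R[:,1]-AZ*R[:,2],R)
def gob(xb,zb,th,cy=0):
    s_,c_=np.sin(np.radians(th)),np.cos(np.radians(th));goc(xb+33.5*c_-10.5*s_,zb+33.5*s_+10.5*c_,th,cy)
def stat(n=4):
    F=[];cc=[];tq=[]
    for i in range(n):
        if i: r.read_camera("scene")
        s=r.sense();F.append(s["ft_force"]);tq.append(s["torque"]);a=cellnow(s);cc.append(np.r_[a[0],a[1],a[2],a[3]])
    F=np.mean(F,0);cc=np.mean(cc,0)
    print("cell c",cc[:3].round(1),"tilt %.1f yaw %.1f"%(cc[3],cc[4]),"xb,zb",cc[5:].round(1),"| F along,across,up",np.round([F@U,F@N,F[2]],2),"tq",np.round(np.mean(tq,0),2))
E
python3 - <<'E'
from h import *
stat(4)
s=r.sense();R0=np.array(s["ee_rot"]);p=np.array(s["ee_pos"]);c=p+AH*R0[:,1]
B=c+R0[:,2]*.0365
print(proj("scene",B),proj("top",B),proj("top",c+R0[:,2]*.0335))
goc(8,40,27)
t=r.read_camera("top");cv2.imwrite("pics/b2.png",cv2.resize(t[180:250,440:500],None,fx=8,fy=8,interpolation=cv2.INTER_CUBIC))
E
```

```text
cell c [  0.7  18.4 111.5] tilt 25.0 yaw 14.7 xb,zb [-25.2  87.8] | F along,across,up [-0.07  0.39 -1.16] tq [-0.03  0.29  0.01]
[[132.90960091 135.40653386]] [[471.67807968 203.01472744]] [[471.96510528 205.09155325]]
t 7.22 pos [ 478.5 -178.5  185.1] off [ 18.2  68.4 -25.5] turn [ 1.98  0.06 -0.23] F [-0.1  1.  -0.9] w 20.2
```

View pics/b2.png

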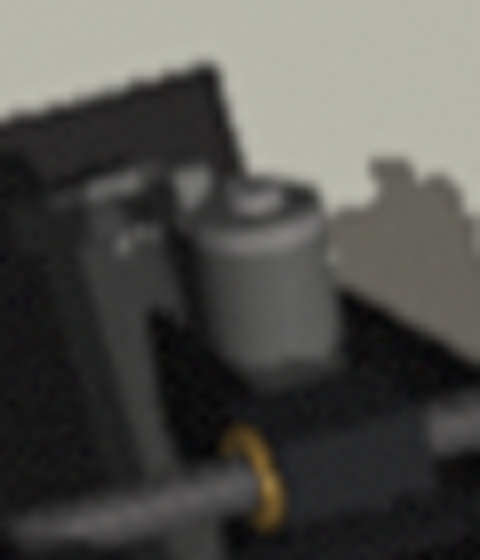

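>>> arm_command --offset '[[10,22,-8],[8,22,-8],[0,22,-8]]' --turn '[[1,0,0],[1,0,0],[0,0,0]]' --grip '[-1,-1,-1]'

```text
t: 7.65
ee_pos: [0.4962, -0.1948, 0.1191]
ee_rot: [[0.263, 0.443, 0.857], [-0.965, 0.117, 0.236], [0.004, -0.889, 0.458]]
ft_force: [-0.1, -0.3, -1.2]
gripper_width: 0.0202
```

```bash
python3 - <<'E'
from h import *
stat(3); goc(8,40,27)
E
```

```text
cell c [14.2 -0.9 44.5] tilt 27.1 yaw 15.3 xb,zb [-10.8  19.9] | F along,across,up [-0.53  0.14 -1.39] tq [-0.07  0.36  0.03]
t 7.75 pos [ 494.3 -193.   116.2] off [-0.1  0.9 -6.9] turn [-0.02  0.43 -0.33] F [ 0.4  0.6 -1. ] w 20.3
```

```bash
python3 - <<'E'
from h import *
gob(-18,0,27)
E
```

```text
t 7.75 pos [ 494.3 -193.   116.2] off [ -0.1  14.2 -14.7] turn [-0.02  0.43 -0.33] F [ 0.4  0.6 -1. ] w 20.3
```

>>> arm_command --offset '[[0,0,-6],[0,6,-4],[0,7,-3]]' --turn '[[0,0.4,-0.3],[0,0,0],[0,0,0]]' --grip '[-1,-1,-1]'

```text
t: 8.12
ee_pos: [0.4909, -0.1951, 0.1014]
ee_rot: [[0.258, 0.442, 0.859], [-0.966, 0.114, 0.231], [0.004, -0.89, 0.456]]
ft_force: [0.3, -0.0, -0.7]
gripper_width: 0.0208
```

```bash
python3 - <<'E'
from h import *
stat(4); gob(-18,-5,27)
s=r.read_camera("scene");t=r.read_camera("top")
z=lambda im,x,y,w,h,k:cv2.resize(im[y:y+h,x:x+w],None,fx=k,fy=k,interpolation=cv2.INTER_CUBIC)
cv2.imwrite("pics/b3.png",np.hstack([z(t,430,170,65,90,6),z(s,105,145,65,90,6)]))
E
```

```text
cell c [ 9.5 -0.9 28.3] tilt 27.1 yaw 15.0 xb,zb [-15.5   3.7] | F along,across,up [-0.25  0.13 -0.57] tq [-0.06  0.33  0.01]
t 8.28 pos [ 490.3 -194.7  100.6] off [-0.8  6.7 -6.1] turn [-0.09  0.17  0.06] F [0.3 0.5 0.1] w 20.2
```

View pics/b3.png

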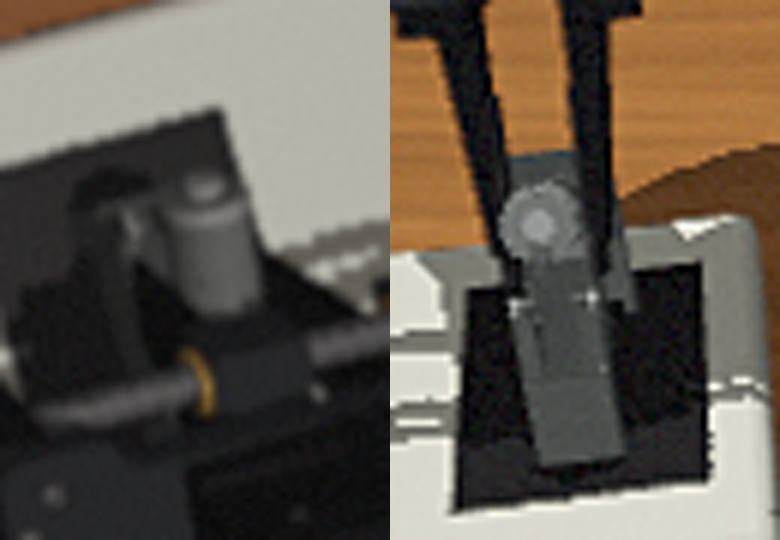

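```bash
python3 - <<'E'
from h import *
s=r.sense();a=cellnow(s);print(a)
R0=np.array(s["ee_rot"]);c=np.array(s["ee_pos"])+AH*R0[:,1];B=c+R0[:,2]*.0365
print("btn pred scene",proj("scene",B),"obs",(130-.4,182-.4),"top",proj("top",B),"obs",(430+205/6-.4,170+183/6-.4))
for y in(-.009,.009):
    L=C0+U*.038+N*y+[0,0,.019];print("lip pred",proj("scene",L),proj("top",L))
print("lips obs scene",105+(520-390)/6-.4,105+(595-390)/6-.4)
d=proj("scene",B+N*.001)-proj("scene",B);print("px per mm across",d)
E
```

```text
(array([ 9.65822372, -1.0392215 , 28.79952973]), np.float64(27.11913523188289), np.float64(15.004579099879974), array([-15.37246392,   4.18317995]))
btn pred scene [[129.50121543 182.71205579]] obs (129.6, 181.6) top [[463.93623343 199.8294254 ]] obs (463.7666666666667, 200.1)
lip pred [[127.34885411 195.16817763]] [[464.32926842 202.65501259]]
lip pred [[138.02330717 193.92430301]] [[452.92351834 205.75672677]]
lips obs scene 126.26666666666667 138.76666666666665
px per mm across [[ 0.60594955 -0.06825575]]
```

>>> arm_command --offset '[[-0.8,4,-4],[0,4,-2]]' --turn '[[0,0.2,0],[0,0,0]]' --grip '[-1,-1]'

```text
t: 8.62
ee_pos: [0.489, -0.195, 0.0916]
ee_rot: [[0.254, 0.442, 0.86], [-0.967, 0.114, 0.227], [0.002, -0.89, 0.457]]
ft_force: [0.2, -0.1, -0.7]
gripper_width: 0.0204
```

```bash
python3 - <<'E'
from h import *
stat(4); gob(-20,-9,27)
E
```

```text
cell c [ 8.1 -0.6 19. ] tilt 27.2 yaw 14.8 xb,zb [-17.   -5.7] | F along,across,up [ 0.03 -0.02 -0.58] tq [-0.09  0.3   0.02]
t 8.78 pos [ 489.  -194.9   91.5] off [-0.6  1.8 -4.3] turn [-0.15 -0.02  0.13] F [ 0.8 -0.6 -0.9] w 19.9
```

>>> arm_command --offset '[[-0.5,0.9,-1.6],[0,0.9,-1.6]]' --turn '[[0,0,0],[0,0,0]]' --grip '[-1,-1]'

```text
t: 9.02
ee_pos: [0.487, -0.1951, 0.0885]
ee_rot: [[0.254, 0.442, 0.86], [-0.967, 0.114, 0.227], [0.002, -0.89, 0.457]]
ft_force: [-0.0, -0.2, -0.2]
gripper_width: 0.0202
```

```bash
python3 - <<'E'
from h import *
stat(4)
E
```

```text
cell c [ 6.1 -0.2 16.1] tilt 27.2 yaw 14.8 xb,zb [-18.9  -8.5] | F along,across,up [-0.2  -0.13 -0.74] tq [-0.05  0.33 -0.01]
```

>>> arm_command --offset '[[0,1.3,-0.7]]' --turn '[[0,0,0]]' --grip '[-1]'

```text
t: 9.3
ee_pos: [0.4871, -0.1952, 0.0872]
ee_rot: [[0.254, 0.443, 0.86], [-0.967, 0.114, 0.227], [0.003, -0.89, 0.457]]
ft_force: [0.0, -1.2, -0.2]
gripper_width: 0.0204
```

```bash
python3 - <<'E'
from h import *
stat(4)
E
```

```text
cell c [ 6.1 -0.3 14.7] tilt 27.2 yaw 14.8 xb,zb [-18.9 -10. ] | F along,across,up [-0.24 -0.14 -0.53] tq [-0.06  0.3  -0.01]
```

>>> arm_command --offset '[[0,-0.9,-1.8],[0,0.0,-1.5]]' --turn '[[0,0,0],[0,0,0]]' --grip '[-1,-1]'

```text
t: 9.7
ee_pos: [0.4836, -0.1959, 0.0863]
ee_rot: [[0.254, 0.442, 0.86], [-0.967, 0.114, 0.227], [0.002, -0.89, 0.457]]
ft_force: [0.6, -0.7, -1.3]
gripper_width: 0.0203
```

```bash
python3 - <<'E'
from h import *
stat(4)
E
```

```text
cell c [ 2.6 -0.2 13.9] tilt 27.2 yaw 14.8 xb,zb [-22.4 -10.7] | F along,across,up [ 0.1  -0.27 -0.39] tq [-0.07  0.33 -0.02]
```

>>> arm_command --offset '[[0,0.9,-0.5]]' --turn '[[0,0,0]]' --grip '[-1]'

```text
t: 9.98
ee_pos: [0.4836, -0.196, 0.0853]
ee_rot: [[0.254, 0.442, 0.86], [-0.967, 0.114, 0.227], [0.002, -0.89, 0.457]]
ft_force: [-0.0, 0.2, -0.5]
gripper_width: 0.0203
```

```bash
python3 - <<'E'
from h import *
stat(4)
E
```

```text
cell c [ 2.6 -0.2 12.8] tilt 27.2 yaw 14.8 xb,zb [-22.4 -11.8] | F along,across,up [-0.02  0.24 -1.22] tq [-0.06  0.31 -0.01]
```

Still no floor; continue in small steps.

>>> arm_command --offset '[[0,0.9,-0.5]]' --turn '[[0,0,0]]' --grip '[-1]'

```text
t: 10.25
ee_pos: [0.4837, -0.196, 0.0843]
ee_rot: [[0.254, 0.442, 0.86], [-0.967, 0.114, 0.227], [0.002, -0.89, 0.457]]
ft_force: [0.4, 0.8, 1.1]
gripper_width: 0.0203
```

```bash
python3 - <<'E'
from h import *
stat(4)
E
```

```text
cell c [ 2.7 -0.3 11.9] tilt 27.2 yaw 14.8 xb,zb [-22.3 -12.7] | F along,across,up [0.5  0.46 0.46] tq [-0.05  0.25  0.02]
```

>>> arm_command --offset '[[0,0.9,-0.5]]' --turn '[[0,0,0]]' --grip '[-1]'

```text
t: 10.52
ee_pos: [0.484, -0.1961, 0.0838]
ee_rot: [[0.254, 0.443, 0.86], [-0.967, 0.114, 0.227], [0.002, -0.889, 0.457]]
ft_force: [-1.8, 0.7, 4.5]
gripper_width: 0.0203
```

```bash
python3 - <<'E'
from h import *
stat(4)
E
```

```text
cell c [ 3.  -0.5 11.4] tilt 27.2 yaw 14.8 xb,zb [-22.  -13.2] | F along,across,up [-0.77  0.99  3.08] tq [0.13 0.24 0.07]
```

```bash
sed -i 's/C0=np.array(\[.4841,-.1956,.066\])/C0=np.array([.4841,-.1956,.064])/' h.py; python3 - <<'E'
from h import *
gob(-23.5,-10,27)
E
```

```text
t 10.68 pos [ 483.9 -196.1   83.7] off [-0.4 -1.6 -0.7] turn [-0.21 -0.02  0.15] F [-1.3  1.2  2.3] w 20.7
```

>>> arm_command --offset '[[-0.8,-1.6,-0.7]]' --turn '[[0,0,0]]' --grip '[-1]'

```text
t: 10.8
ee_pos: [0.4824, -0.1958, 0.0848]
ee_rot: [[0.254, 0.443, 0.86], [-0.967, 0.114, 0.227], [0.003, -0.889, 0.457]]
ft_force: [0.2, 0.2, -0.1]
gripper_width: 0.0204
```

```bash
python3 - <<'E'
from h import *
stat(4)
E
```

```text
cell c [ 1.4  0.4 14.4] tilt 27.2 yaw 14.8 xb,zb [-23.6 -10.3] | F along,across,up [ 0.11 -0.19  0.  ] tq [-0.08  0.28  0.  ]
```

>>> arm_command --offset '[[0,-0.5,-0.9]]' --turn '[[0,0,0]]' --grip '[-1]'

```text
t: 11.08
ee_pos: [0.4811, -0.1959, 0.0845]
ee_rot: [[0.254, 0.442, 0.86], [-0.967, 0.114, 0.227], [0.002, -0.89, 0.457]]
ft_force: [0.0, 0.2, -0.0]
gripper_width: 0.0202
```

```bash
python3 - <<'E'
from h import *
stat(4)
E
```

```text
cell c [ 0.2  0.5 14.2] tilt 27.2 yaw 14.8 xb,zb [-24.8 -10.5] | F along,across,up [-0.04 -0.    0.54] tq [-0.1   0.2  -0.06]
```

>>> arm_command --offset '[[0,-0.6,-0.8]]' --turn '[[0,0,0]]' --grip '[-1]'

```text
t: 11.35
ee_pos: [0.48, -0.1962, 0.0846]
ee_rot: [[0.254, 0.442, 0.86], [-0.967, 0.114, 0.227], [0.002, -0.89, 0.457]]
ft_force: [0.6, -0.7, 0.3]
gripper_width: 0.0204
```

```bash
python3 - <<'E'
from h import *
stat(4)
E
```

```text
cell c [-0.9  0.5 14.3] tilt 27.2 yaw 14.8 xb,zb [-25.9 -10.4] | F along,across,up [ 0.17 -0.89  0.14] tq [-0.1   0.23 -0.03]
```

>>> arm_command --offset '[[0,-0.6,-0.8]]' --turn '[[0,0,0]]' --grip '[-1]'

```text
t: 11.62
ee_pos: [0.4791, -0.1964, 0.0848]
ee_rot: [[0.254, 0.442, 0.86], [-0.967, 0.114, 0.227], [0.002, -0.89, 0.457]]
ft_force: [2.5, 0.7, -0.3]
gripper_width: 0.0202
```

```bash
python3 - <<'E'
from h import *
stat(4)
E
```

```text
cell c [-1.8  0.5 14.5] tilt 27.2 yaw 14.8 xb,zb [-26.8 -10.1] | F along,across,up [ 2.09 -0.18  0.09] tq [-0.03 -0.01 -0.01]
```

>>> arm_command --offset '[[0,-0.5,-0.9]]' --turn '[[0,0,0]]' --grip '[-1]'

```text
t: 11.9
ee_pos: [0.4784, -0.1966, 0.085]
ee_rot: [[0.254, 0.443, 0.86], [-0.967, 0.114, 0.227], [0.002, -0.889, 0.457]]
ft_force: [3.2, 0.2, -0.8]
gripper_width: 0.0204
```

```bash
python3 - <<'E'
from h import *
stat(4)
E
```

```text
cell c [-2.6  0.5 14.7] tilt 27.2 yaw 14.8 xb,zb [-27.6 -10. ] | F along,across,up [ 3.36 -0.28 -0.95] tq [ 0.06 -0.17 -0.  ]
```

>>> arm_command --offset '[[0,-0.4,-1.0]]' --turn '[[0,0,0]]' --grip '[-1]'

```text
t: 12.18
ee_pos: [0.4774, -0.1968, 0.085]
ee_rot: [[0.254, 0.443, 0.86], [-0.967, 0.114, 0.227], [0.002, -0.889, 0.458]]
ft_force: [3.4, 0.0, -0.7]
gripper_width: 0.0203
```

```bash
sed -i 's/^C0=.*;AH/C0=np.array([.4841,-.1956,.064])-.0008*U;AH/' h.py; python3 - <<'E'
from h import *
stat(4)
E
```

```text
cell c [-2.8  0.5 14.7] tilt 27.2 yaw 14.8 xb,zb [-27.8  -9.9] | F along,across,up [ 3.5  -0.15 -0.34] tq [ 0.1  -0.3   0.03]
```

>>> arm_command --offset '[[0,-0.2,-1.2]]' --turn '[[0,0,0]]' --grip '[-1]'

```text
t: 12.45
ee_pos: [0.4764, -0.1972, 0.0849]
ee_rot: [[0.254, 0.444, 0.86], [-0.967, 0.114, 0.226], [0.002, -0.889, 0.458]]
ft_force: [3.1, 1.8, 0.6]
gripper_width: 0.0202
```

```bash
python3 - <<'E'
from h import *
stat(5)
s=r.read_camera("scene");t=r.read_camera("top")
z=lambda im,x,y,w,h,k:cv2.resize(im[y:y+h,x:x+w],None,fx=k,fy=k,interpolation=cv2.INTER_CUBIC)
cv2.imwrite("pics/b4.png",np.hstack([z(t,430,170,65,90,6),z(s,105,145,65,90,6)]))
R0=np.array(r.sense()["ee_rot"]);c=np.array(r.sense()["ee_pos"])+AH*R0[:,1];B=c+R0[:,2]*.0365
print(proj("scene",B),proj("top",B))
E
```

```text
cell c [-3.8  0.4 14.6] tilt 27.3 yaw 14.7 xb,zb [-28.8 -10.1] | F along,across,up [4.   0.5  0.43] tq [ 0.2  -0.37  0.02]
[[132.02845765 186.44417684]] [[462.45364299 210.21333723]]
```

View pics/b4.png

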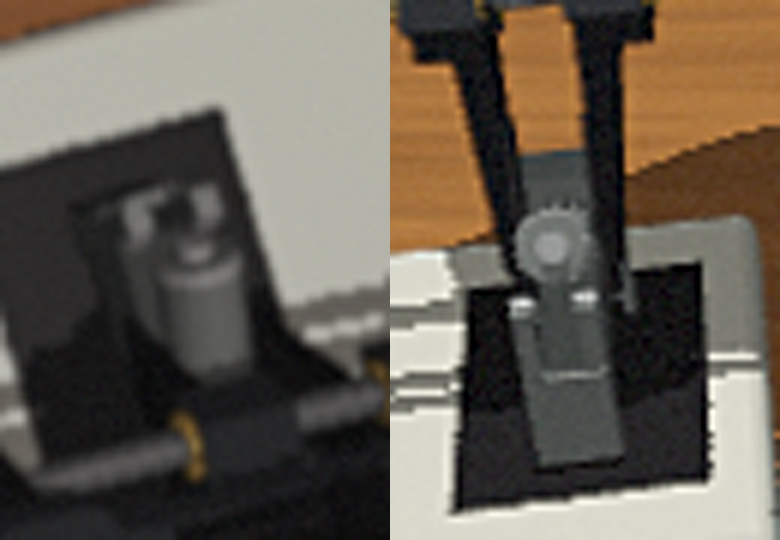

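```bash
python3 - <<'E'
from h import *
gob(-30.3,-10,23,.3)
E
```

```text
t 12.75 pos [ 476.4 -197.2   84.9] off [ 0.1  1.7 -0. ] turn [-4.25 -0.05  0.17] F [ 4.1  1.9 -0.1] w 20.5
```

>>> arm_command --offset '[[0,0.8,0],[0,0.8,0]]' --turn '[[-2.1,0,0],[-2.1,0,0]]' --grip '[-1,-1]'

```text
t: 13.0
ee_pos: [0.4768, -0.1972, 0.0833]
ee_rot: [[0.252, 0.378, 0.891], [-0.968, 0.096, 0.233], [0.002, -0.921, 0.39]]
ft_force: [4.3, 0.9, -1.0]
gripper_width: 0.0206
```

```bash
python3 - <<'E'
from h import *
stat(3);gob(-31.7,-10,20,.3)
E
```

```text
cell c [-3.5  0.2 13. ] tilt 23.0 yaw 14.7 xb,zb [-30.3  -9.8] | F along,across,up [ 4.44  0.03 -0.39] tq [ 0.24 -0.45  0.05]
t 13.1 pos [ 477.4 -197.1   83.6] off [-0.1  1.4 -0.8] turn [-3.01 -0.07  0.19] F [ 5.   1.1 -0.3] w 20.2
```

>>> arm_command --offset '[[0,0.7,-0.5],[0,0.7,-0.5]]' --turn '[[-1.5,0,0.1],[-1.5,0,0]]' --grip '[-1,-1]'

```text
t: 13.35
ee_pos: [0.477, -0.1974, 0.082]
ee_rot: [[0.253, 0.33, 0.91], [-0.968, 0.085, 0.238], [0.001, -0.94, 0.34]]
ft_force: [5.4, 2.1, -0.2]
gripper_width: 0.0202
```

```bash
python3 - <<'E'
from h import *
stat(3);gob(-33.3,-10,17,.2)
E
```

```text
cell c [-3.9  0.1 11.4] tilt 19.9 yaw 14.7 xb,zb [-31.8  -9.9] | F along,across,up [ 5.08  0.88 -0.04] tq [ 0.31 -0.54  0.01]
t 13.45 pos [ 477.3 -197.2   82.1] off [-0.1  1.3 -0.7] turn [-2.92 -0.09  0.1 ] F [4.5 2.3 0.5] w 20.3
```

>>> arm_command --offset '[[0,0.7,-0.6],[0,0.7,-0.6]]' --turn '[[-1.5,0,0],[-1.5,0,0]]' --grip '[-1,-1]'

```text
t: 13.7
ee_pos: [0.4768, -0.1974, 0.0804]
ee_rot: [[0.252, 0.279, 0.926], [-0.968, 0.072, 0.242], [0.001, -0.958, 0.288]]
ft_force: [5.4, 4.0, 0.1]
gripper_width: 0.02
```

```bash
python3 - <<'E'
from h import *
stat(3);gob(-34.6,-10.1,14,.1)
E
```

```text
cell c [-4.5  0.1  9.7] tilt 16.8 yaw 14.7 xb,zb [-33.5 -10. ] | F along,across,up [ 5.53  1.56 -0.25] tq [ 0.4  -0.64  0.02]
t 13.8 pos [ 477.1 -197.3   80.5] off [ 0.   1.3 -0.3] turn [-2.79 -0.12  0.1 ] F [ 5.4  1.7 -0.4] w 20.0
```

>>> arm_command --offset '[[-0.3,0.6,-0.5],[0,0.7,-0.5]]' --turn '[[-1.5,0,0],[-1.5,0,0]]' --grip '[-1,-1]'

```text
t: 14.05
ee_pos: [0.4768, -0.1974, 0.0789]
ee_rot: [[0.252, 0.229, 0.94], [-0.968, 0.057, 0.245], [0.002, -0.972, 0.236]]
ft_force: [5.6, 2.3, -1.9]
gripper_width: 0.0202
```

```bash
python3 - <<'E'
from h import *
stat(3);gob(-35.5,-10.1,11,.3)
E
```

```text
cell c [-4.8  0.1  8.1] tilt 13.6 yaw 14.6 xb,zb [-34.9 -10. ] | F along,across,up [ 5.44  0.9  -1.63] tq [ 0.39 -0.77  0.03]
t 14.15 pos [ 477.1 -197.3   78.9] off [-0.2  1.4  0.1] turn [-2.66 -0.16  0.16] F [ 4.9  1.8 -1.5] w 20.5
```

```bash
python3 - <<'E'
from h import *
s=r.read_camera("scene");t=r.read_camera("top")
z=lambda im,x,y,w,h,k:cv2.resize(im[y:y+h,x:x+w],None,fx=k,fy=k,interpolation=cv2.INTER_CUBIC)
cv2.imwrite("pics/b5.png",np.hstack([z(t,440,180,45,60,8),z(s,115,165,45,60,8)]))
R0=np.array(r.sense()["ee_rot"]);c=np.array(r.sense()["ee_pos"])+AH*R0[:,1];B=c+R0[:,2]*.0365
print(proj("scene",B),proj("top",B))
E
```

```text
[[133.1929996  194.20658614]] [[459.28609039 209.55308904]]
```

View pics/b5.png

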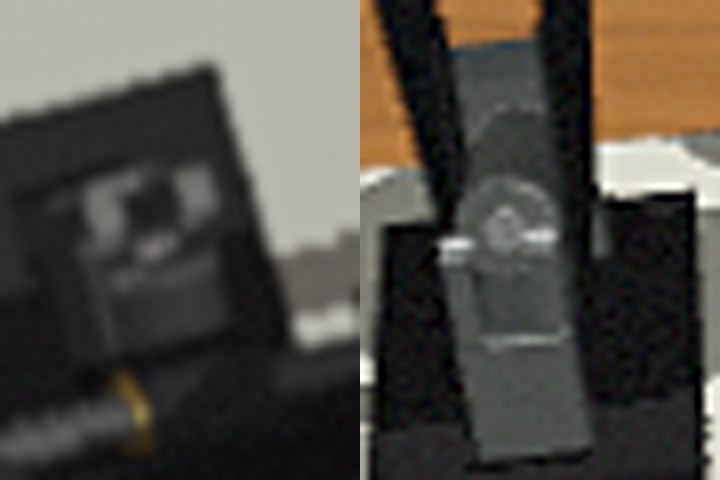

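>>> arm_command --offset '[[-0.2,0.7,0.2],[0,0.7,0.2]]' --turn '[[-1.5,0,0],[-1.5,0,0]]' --grip '[-1,-1]'

```text
t: 14.5
ee_pos: [0.4779, -0.1972, 0.0774]
ee_rot: [[0.251, 0.178, 0.952], [-0.968, 0.043, 0.247], [0.003, -0.983, 0.183]]
ft_force: [5.4, 1.4, -1.3]
gripper_width: 0.0201
```

```bash
python3 - <<'E'
from h import *
stat(3);gob(-35.6,-10.1,8,.3)
E
```

```text
cell c [-4.1  0.   6.4] tilt 10.5 yaw 14.6 xb,zb [-35.1 -10. ] | F along,across,up [ 5.56  0.14 -1.54] tq [ 0.39 -0.77 -0.  ]
t 14.6 pos [ 478.2 -197.    77.4] off [-0.2  1.4  0.1] turn [-2.55 -0.22  0.23] F [ 5.8  1.4 -1.4] w 20.4
```

>>> arm_command --offset '[[-0.2,0.7,0.0],[0,0.7,0.0]]' --turn '[[-1.4,-0.1,0.1],[-1.4,-0.1,0.1]]' --grip '[-1,-1]'

```text
t: 14.85
ee_pos: [0.4789, -0.1969, 0.0758]
ee_rot: [[0.254, 0.128, 0.959], [-0.967, 0.032, 0.252], [0.002, -0.991, 0.132]]
ft_force: [4.1, 2.1, -2.1]
gripper_width: 0.0203
```

```bash
python3 - <<'E'
from h import *
stat(3);gob(-36.3,-10.2,5,.3)
E
```

```text
cell c [-3.5  0.   4.8] tilt 7.6 yaw 14.7 xb,zb [-35.3 -10.1] | F along,across,up [ 4.95  1.69 -1.51] tq [ 0.46 -0.76 -0.03]
t 14.95 pos [ 479.1 -196.9   75.8] off [-0.2  1.5 -0.3] turn [-2.62 -0.06  0.11] F [ 4.6  2.9 -1. ] w 20.4
```

>>> arm_command --offset '[[-0.3,0.7,-0.5],[0,0.7,-0.3]]' --turn '[[-1.4,0,0.1],[-1.4,0,0]]' --grip '[-1,-1]'

```text
t: 15.2
ee_pos: [0.4792, -0.1969, 0.0742]
ee_rot: [[0.253, 0.08, 0.964], [-0.967, 0.019, 0.252], [0.002, -0.997, 0.082]]
ft_force: [4.7, 2.5, -2.3]
gripper_width: 0.02
```

```bash
python3 - <<'E'
from h import *
stat(3);gob(-36.9,-10.3,2,.3)
E
```

```text
cell c [-3.6 -0.   3.1] tilt 4.7 yaw 14.7 xb,zb [-36.1 -10.2] | F along,across,up [ 5.51  1.54 -1.91] tq [ 0.49 -0.82 -0.01]
t 15.3 pos [ 479.3 -196.8   74.1] off [-0.3  1.6 -0.1] turn [-2.72 -0.11  0.11] F [ 5.6  2.8 -2.2] w 20.2
```

>>> arm_command --offset '[[-0.3,0.8,-0.3],[-0.1,0.8,-0.2]]' --turn '[[-1.4,0,0],[-1.4,0,0]]' --grip '[-1,-1]'

```text
t: 15.55
ee_pos: [0.4798, -0.1968, 0.0726]
ee_rot: [[0.252, 0.032, 0.967], [-0.968, 0.004, 0.252], [0.004, -0.999, 0.032]]
ft_force: [6.2, 3.7, -0.6]
gripper_width: 0.0203
```

```bash
python3 - <<'E'
from h import *
stat(3);gob(-37.1,-10.4,0,.3)
E
```

```text
cell c [-3.3 -0.   1.5] tilt 1.8 yaw 14.6 xb,zb [-36.5 -10.1] | F along,across,up [ 5.41  1.62 -0.59] tq [ 0.49 -0.82 -0.02]
t 15.65 pos [ 479.9 -196.7   72.5] off [-0.3  1.3 -0.1] turn [-1.83 -0.17  0.23] F [ 4.3  2.5 -0.6] w 20.5
```

>>> arm_command --offset '[[-0.3,0.8,-0.5],[-0.1,0.9,-0.3]]' --turn '[[-1.3,-0.1,0.1],[-1.2,-0.1,0.1]]' --grip '[-1,-1]'

```text
t: 15.9
ee_pos: [0.4806, -0.1968, 0.0718]
ee_rot: [[0.255, -0.011, 0.967], [-0.967, -0.006, 0.254], [0.003, -1.0, -0.012]]
ft_force: [2.7, 3.7, 5.4]
gripper_width: 0.0205
```

```bash
python3 - <<'E'
from h import *
stat(3);gob(-34,-10.4,0,.3)
s=r.read_camera("scene");t=r.read_camera("top")
z=lambda im,x,y,w,h,k:cv2.resize(im[y:y+h,x:x+w],None,fx=k,fy=k,interpolation=cv2.INTER_CUBIC)
cv2.imwrite("pics/b6.png",np.hstack([z(t,440,180,45,60,8),z(s,115,165,45,60,8)]))
R0=np.array(r.sense()["ee_rot"]);c=np.array(r.sense()["ee_pos"])+AH*R0[:,1];B=c+R0[:,2]*.0365
print(proj("scene",B),proj("top",B))
E
```

```text
cell c [-2.9 -0.4  0.7] tilt -0.7 yaw 14.8 xb,zb [-36.5  -9.4] | F along,across,up [3.46 2.56 3.79] tq [ 0.67 -0.64 -0.06]
t 16.0 pos [ 480.8 -196.9   71.8] off [-0.7  0.6  2.3] turn [ 0.69 -0.02  0.18] F [3.1 2.8 3.6] w 20.1
[[134.46293098 202.96752118]] [[455.77017951 208.44259669]]
```

View pics/b6.png

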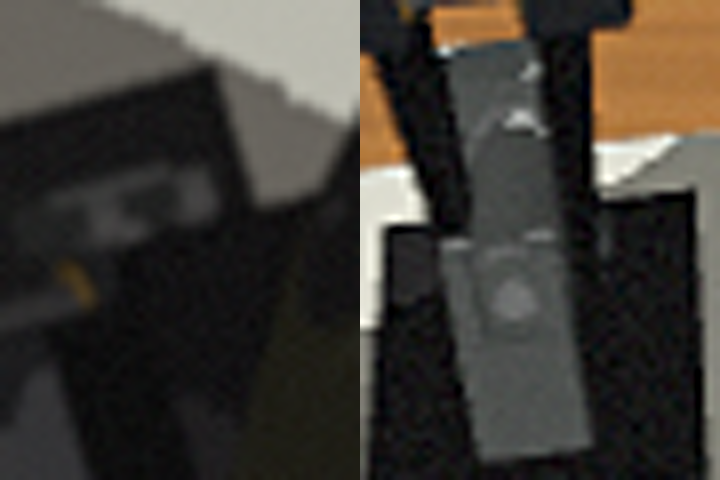

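>>> arm_command --offset '[[-0.3,0,1.2],[-0.2,0,1.0]]' --turn '[[0.3,0,0],[0.2,0,0]]' --grip '[-1,-1]'

```text
t: 16.35
ee_pos: [0.4823, -0.1964, 0.0718]
ee_rot: [[0.255, -0.002, 0.967], [-0.967, -0.005, 0.255], [0.004, -1.0, -0.003]]
ft_force: [2.3, 1.6, 2.4]
gripper_width: 0.0203
```

```bash
python3 - <<'E'
from h import *
stat(3);gob(-33.5,-10.4,0,.3)
E
```

```text
cell c [-1.2 -0.3  0.7] tilt -0.2 yaw 14.8 xb,zb [-34.7  -9.7] | F along,across,up [2.32 0.85 2.84] tq [ 0.22 -0.32 -0.06]
t 16.45 pos [ 482.3 -196.4   71.8] off [-0.6  0.6  1.1] turn [ 0.18 -0.03  0.25] F [1.9 1.1 3.4] w 20.5
```

>>> arm_command --offset '[[-0.2,0,1.0],[0,0,0.6]]' --turn '[[0.1,0,0],[0,0,0]]' --grip '[-1,-1]'

```text
t: 16.7
ee_pos: [0.4831, -0.1962, 0.0718]
ee_rot: [[0.255, -0.002, 0.967], [-0.967, -0.005, 0.255], [0.004, -1.0, -0.003]]
ft_force: [0.4, 1.0, 4.9]
gripper_width: 0.0204
```

```bash
python3 - <<'E'
from h import *
stat(3);gob(-33.5,-10.4,0,.3)
E
```

```text
cell c [-0.3 -0.3  0.7] tilt -0.2 yaw 14.8 xb,zb [-33.9  -9.7] | F along,across,up [-0.64  0.68  4.58] tq [ 0.09  0.15 -0.05]
t 16.8 pos [ 483.1 -196.2   71.8] off [-0.6  0.6  0.3] turn [ 0.18 -0.03  0.26] F [-2.3 -0.4  4.7] w 20.1
```

>>> arm_command --offset '[[0,0,0],[0,0,0],[0,0,0]]' --turn '[[0,0,0],[0,0,0],[0,0,0]]' --grip '[-0.1,-0.1,-0.1]'

```text
t: 17.18
ee_pos: [0.4812, -0.1956, 0.0696]
ee_rot: [[0.255, -0.006, 0.967], [-0.967, -0.004, 0.255], [0.002, -1.0, -0.007]]
ft_force: [-0.3, -0.2, 0.6]
gripper_width: 0.0411
```

```bash
python3 - <<'E'
from h import *
stat(3);go([.4831,-.1962,.15])
s=r.read_camera("scene")
z=lambda im,x,y,w,h,k:cv2.resize(im[y:y+h,x:x+w],None,fx=k,fy=k,interpolation=cv2.INTER_CUBIC)
cv2.imwrite("pics/b7.png",z(s,100,150,80,75,8))
E
```

```text
cell c [-2.   0.7 -1.5] tilt -0.4 yaw 14.8 xb,zb [-35.6 -11.7] | F along,across,up [-0.01 -0.3  -0.13] tq [ 0.02  0.03 -0.  ]
t 17.27 pos [ 481.3 -195.7   69.7] off [  1.2 -80.3   1. ] turn [0. 0. 0.] F [-0.1 -0.4 -0.9] w 42.1
```

View pics/b7.png

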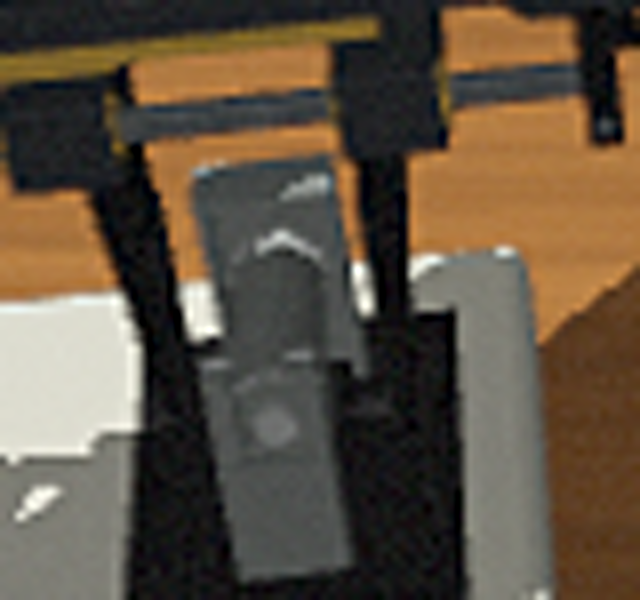

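>>> arm_command --offset '[[0,-15,0],[0,-30,0],[0,-50,0],[-50,-20,0],[-55,0,0]]' --turn '[[0,0,0],[0,0,0],[0,0,0],[0,0,0],[0,0,0]]' --grip '[-0.1,-0.1,0,0,0]'

```text
t: 17.95
ee_pos: [0.4565, -0.094, 0.1936]
ee_rot: [[0.25, -0.001, 0.968], [-0.968, -0.005, 0.25], [0.004, -1.0, -0.002]]
ft_force: [0.4, 1.0, 0.1]
gripper_width: 0.048
```

>>> arm_command --offset '[[-55,0,0],[-55,0,0],[-55,0,0],[-50,0,0],[0,0,0]]' --turn '[[0,0,0],[0,0,0],[0,0,0],[0,0,0],[0,0,0]]' --grip '[0,0,0,0,0]'

```text
t: 18.58
ee_pos: [0.4016, 0.1224, 0.2007]
ee_rot: [[0.253, 0.013, 0.967], [-0.967, -0.004, 0.253], [0.007, -1.0, 0.012]]
ft_force: [-0.7, 0.2, 0.1]
gripper_width: 0.0477
```

```bash
python3 - <<'E'
from h import *
s=r.read_camera("scene");t=r.read_camera("top");cv2.imwrite("pics/e_s.png",s)
z=lambda im,x,y,w,h,k:cv2.resize(im[y:y+h,x:x+w],None,fx=k,fy=k,interpolation=cv2.INTER_CUBIC)
cv2.imwrite("pics/e.png",np.hstack([z(t,440,195,50,70,8),z(s,115,162,50,70,8)]))
c=C0
for x,n in((.0365,"btn"),):
    print(n,proj("scene",c+U*x),proj("top",c+U*x))
go([.5,0,.2])
E
```

```text
btn [[134.70543835 203.95913878]] [[454.92744986 206.74348781]]
t 18.68 pos [402.5 120.2 200.6] off [140.7   2.5  64.5] turn [0. 0. 0.] F [-0.2 -0.1 -0.1] w 47.6
```

View pics/e.png

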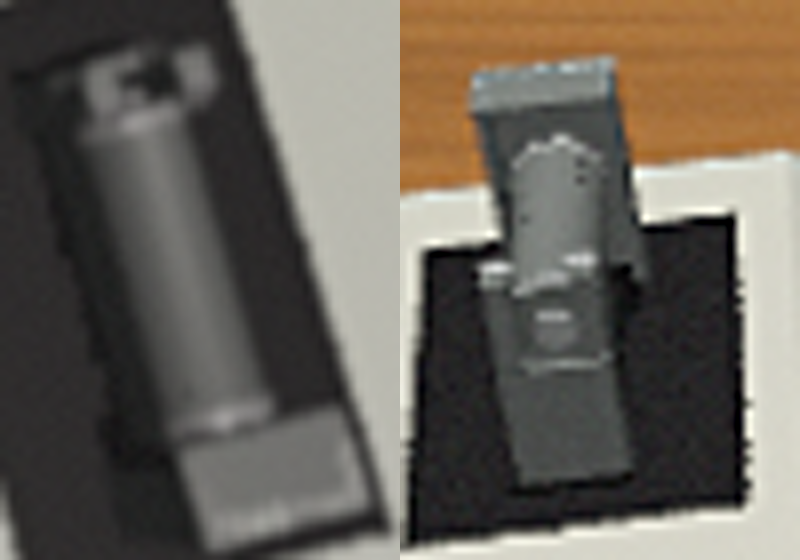

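View pics/e_s.png

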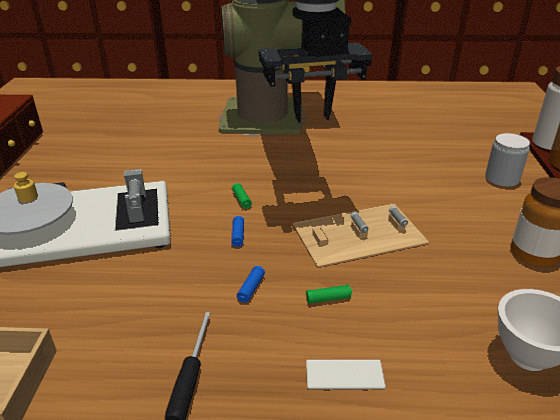

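```bash
python3 - <<'E'
from h import *
print(r.finish_job())
E
```

```text
the job is handed in; nothing more can be done
None
```

I loaded the large cell into the bay and handed the job in at about 18.7 s; no verdict was reported, so the result rests on my own checks.

**What I did**
- I gripped the cell on its rest and carried it over tilted about 27°, button end up.
- I felt for the floor, which was about 2 mm lower than the cameras suggested. I then felt for the spring, about 0.8 mm off the camera estimate.
- I seated the flat end about 2.5–3 mm into the spring with the button still raised.
- I turned the cell down to level with the spring about 5–6 mm in, then eased it forward until it met the stop.
- I let go and moved the arm clear.

**Last checks**
- **Forces:** the highest wrist reading I saw was about 7 N.
- **Seating:** just before release the cell read level within about 0.5° and in line. The force along the bay had dropped to about zero, which fits it resting on the stop.
- **After release:** the pictures show the cell still down, with the button in the gap between the lips and no rise from its held position.
- **Rest of the scene:** the two small cells look undisturbed on their rests, and the arm touches nothing.

**Not certain:** the spring's travel could not be read directly. Position and force gave values that differed by up to about 1.5 mm on the way down (6.4 mm against 4.9 mm at most). The final travel is estimated from position only, at about 2.5–3 mm.

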